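# Index the track-soldering slide and lock it with the ball-lock pin

## Robot

A 6-joint arm with a two-finger parallel gripper is mounted at the origin on the work surface. World frame = base frame: x ahead of the robot, y to its left, z up, the work surface at z = 0. Lengths are in m, angles in rad, forces in N, time in s.
With the tool pointing down it reaches from about 0.375 to 0.9 m from the base axis. Payload 3.1 kg.
Tool frame: the origin (TCP) lies at the centre of the arm's flange, where the gripper is bolted on; the fingertips stand 182 mm ahead of it and the grasp point (between the pads) lies 164 mm ahead of it; z points along the fingers, y is the line along which they close (so a half turn about z gives the same grasp; the last joint's range is limited). The gripper opens to 87 mm and grips with 3 to 60 N. Pads are 19 mm wide; open, the fingers measure 117 mm over their backs; the gripper's body (75 mm by 190 mm) begins 51 mm behind the grasp point.
Start: joints at [1.125, 0.527, 1.433, -0, 1.181, -0.178], TCP at [0.165, 0.603, 0.405] pointing down, gripper open.
Joint ranges: [-3.08, 3.08], [-0.75, 2.2], [0.22, 2.44], [-1.43, 4.57], [0, 2.65], [-2.85, 2.85]. Speed limits (rad/s): [2.79, 2.79, 3.14, 3.14, 3.14, 3.14].

## Interface

Orientations are given as a unit quaternion [x, y, z, w].
In Python, from rig import * gives the robot as it stands.
- The arm moves only by the tool move_arm, never from a script. Its argument "commands" is a list that holds one entry, the list of rows, each a list of 6 numbers: the shift along the tool's x, y, z in units of 40 mm (1.0 is 40 mm), then the turn, a rotation vector about the tool's x, y, z in rad. A call has 1 to 12 rows; each row is the pose to reach, as a shift and turn from the pose commanded when the call began, along the tool's axes at that moment; what a row does not reach only later rows make up. A row lasts 1/8 s, in which the tool goes at most 62.5 mm and 10.7 degrees, less where a joint would pass 70% of its speed; a pose out of reach is approached as far as the arm can. A call with a gripper value outside its range is refused whole. "claw" is the closure, from -1 (fully open) to 1 (shut), so that 0 is half open, set as the call begins (left out, the last holds). The fingers move at their own pace and stop on an object; "squeeze" is the grip in N (left out, the last holds). Time passes only in rows, so rows that repeat a pose let the fingers close. It gives the time, the measured TCP pose, the force, the opening and the grip force at its end, in the units of the state.
- get_obs(): the state, without advancing time (a new reading comes with each control period).
- camera(name): name is "scene" or "top"; returns a dict with "pixels" (480x640x3 uint8, blue, green, red), "range_z" (480x640 float32, m along the optical axis (not along the pixel's ray), 0 where there is no reading), "camera_matrix" (3x3 intrinsics, pixels), "extrinsics" (4x4, takes a point from world to camera coordinates). Camera axes: x right, y up, looking along -z (the intrinsics and any distortion apply to the point x, -y, -z); pixel columns grow to the right and rows downward; lengths in m; the calibration is good to about 2 mm. A picture is of the moment at which its call begins.
- hand_in(): hands the job in; it is judged then, once.
The state is a dict: "time": time; "q": joint angles; "joint_velocities": joint speeds; "joint_torque": joint torques, N m; "position": TCP position; "tool_rot": TCP orientation; "ft_force": force on the tool from outside, world axes, zero at the start; "moment": the same for the moment, N m; "grip_width": finger opening in m; "grip_force": force on a finger pad.
Only numpy, scipy, OpenCV 4.12 (cv2) and the standard library are available. Lean on these libraries where they do the work, as an engineer would, in place of code of your own. Each camera call takes 0.05 s, during which the arm holds its last target. There are 200 camera calls.

## Task

Take the ball-lock pin out of its wooden stand by squeezing its handle so that the red thumb button is held in, put it through the hole of the sliding table, slide the table gently along until the pin finds the hidden hole of the rail underneath, and push the pin fully home with the button still in. Then let go so that the button springs out and the pin is locked. Do not press hard on the fixture, and leave the two steel weights and the spool alone.

Things in the scene. Friction and masses are not known exactly. Their poses are not given: they have to be found in the camera images.
- pin_grip (a point): The ball-lock pin: black handle 18 mm (x) by 22 mm (y), 44 mm tall, red thumb button on its +y side. This point lies on the pin's axis, mid-handle, level with the button, 30 mm above the underside of the steel collar; z runs up the pin, y out through the button. Squeezed along y over 8 N, one finger on the button, the button goes in: 26.5 mm wide before, 22.5 mm after. About 150 g.
- pin_shoulder (a point): Centre of the underside of the pin's steel collar (29 mm wide, 6 mm thick, directly under the handle): it seats on the sliding table. z up the pin, y towards the button. Below it: a round steel shank, 12 mm in diameter, 42 mm long, whose last 6 mm taper to 7 mm.
- button (a joint): How far the thumb button is in: 0 m out, 0.004 m fully in; spring 4 N out, 8 N in. Two brass locking balls on the shank, 31 mm below the collar's underside, stick out 2.5 mm to the pin's +x and -x with the button out, and draw in fully only while it is in. With them out the pin neither enters nor leaves the 14 mm holes.
- stand: Wooden block 80 x 80 x 50 mm with a 20 mm hole right through from above, in which the pin hangs upright on its collar; origin at the centre of its underside. It does not move.
- fixture: Fixed soldering fixture, 130 mm (x) by 280 mm (y), two blue guides along y, 46 mm high (screw heads 48); origin at its underside's centre, on the bench. An aluminium table slides along y between the guides and hides a fixed steel rail below it, top 34 mm and underside 22 mm above the bench (for the rail's hole see rail_search).
- rail_search (a point): Middle of the stretch of the rail's top in which its hole lies, x and y as the fixture's. The rail has one round 14 mm through hole with a chamfered mouth, on the centre line (x = 0), anywhere from y = -15 to +15 mm of this point, different each time. It cannot be seen or measured under the sliding table and must be felt with the pin. Nothing but air below the rail.
- carriage_hole (a point): Centre of the upper mouth of the sliding table's chamfered 14 mm through hole; z up, y along the slide. The table: aluminium plate 88 mm (x) by 120 mm (y), 12 mm thick, its top 48 mm above the bench, 2 mm clear of the rail. Brass model track 4 mm high is glued on near both ends, 30 mm or more from the hole. It slides along y against about 2.5 N of friction.
- carriage (a joint): Position of the sliding table along the fixture's y: 0 at its end stop (hole at y = -30 mm of the fixture), 0.06 m at the other end (hole at y = +30 mm). It starts within 6 mm of 0.
- weight_a: Steel cylinder weight 38 mm wide, 60 mm tall, with a knob; origin at the centre of its foot. Leave alone.
- weight_b: Second steel weight, the same. Leave alone.
- spool: Black solder spool 40 mm wide, 34 mm tall, origin at the centre of its foot. Leave alone.
Mind the look-alikes: they are no part of the job. Leave any orange or pink look-alike of the part that bears pin_grip alone.

How it is judged:
By the outcome, as a careful person would: the job done as asked, in the order asked, and still so for the second after the job is handed in, with the robot touching nothing.
It also fails if it takes over 64 s, if anything falls off the work surface, if the arm or the gripper's body presses on something with over 40 N, if the wrist force passes 120 N, or if a joint passes its speed limit or range.

## Working session

There is one attempt and no reset: what is moved stays moved. The work goes in short steps, Python scripts to look and compute and a tool call to move; the robot and the scene stay as the last step left them, time stands still between calls to the robot, and variables do not carry over. Pictures are saved under pics/ and viewed, at most 10 in all, crops included, and the job is handed in when it is done.

Besides the shell and the picture viewer there is one more tool, called after "Call:" by a JSON object that holds its "method" and its "body", one argument or row to a line. move_arm: Moves the arm, as the interface text tells. Its arguments: {"type":"object","properties":{"commands":{"type":"array","items":{"type":"array","items":{"type":"array","items":{"type":"number"}}}},"claw":{"type":"number"},"squeeze":{"type":"number"}},"required":["commands"]}

```bash
ls; mkdir -p pics
python3 - <<'E'
from rig import *
import cv2,numpy as np
o=get_obs(); print({k:np.round(v,3).tolist() for k,v in o.items()})
ims=[]
for n in("scene","top"):
    c=camera(n); cv2.imwrite(f"pics/{n}0.png",c["pixels"]); np.savez(f"{n}0.npz",**c)
    print(n,c["camera_matrix"].tolist(),np.round(c["extrinsics"],4).tolist(),(c["range_z"]>0).mean(), [k for k in c])
E
```

```text
pics
{'time': 0.0, 'q': [1.126, 0.528, 1.434, -0.0, 1.181, -0.179], 'joint_velocities': [0.001, 0.0, -0.0, 0.0, 0.0, 0.001], 'joint_torque': [0.001, -44.003, -17.66, 0.063, 0.058, -0.0], 'position': [0.165, 0.603, 0.404], 'tool_rot': [0.133, 0.991, -0.001, -0.0], 'ft_force': [-0.075, 0.549, -0.26], 'moment': [0.003, -0.003, -0.018], 'grip_force': 0.0, 'grip_width': 0.087}
scene [[489.63697670413677, 0.0, 311.925328728215], [0.0, 489.63697670413677, 238.76203770954768], [0.0, 0.0, 1.0]] [[-0.1816, 0.9833, 0.0075, 0.0874], [-0.7442, -0.1424, 0.6526, 0.3493], [0.6428, 0.1129, 0.7577, -1.4257], [0.0, 0.0, 0.0, 1.0]] 0.9961751302083334 ['pixels', 'range_z', 'camera_matrix', 'extrinsics']
top [[450.92802839623874, 0.0, 317.5182259551358], [0.0, 450.92802839623874, 237.96256089464967], [0.0, 0.0, 1.0]] [[-0.0261, -0.9996, 0.0072, 0.0253], [0.9803, -0.0242, 0.196, -0.5538], [-0.1958, 0.0122, 0.9806, -1.1781], [0.0, 0.0, 0.0, 1.0]] 0.9961100260416667 ['pixels', 'range_z', 'camera_matrix', 'extrinsics']
```

View pics/scene0.png

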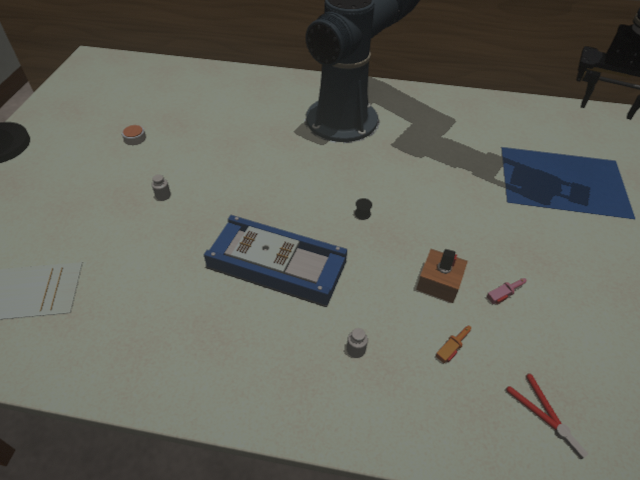

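View pics/top0.png

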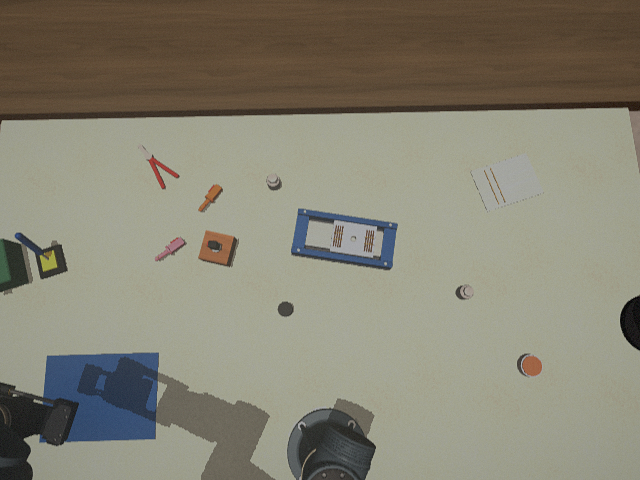

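Scene: the black pin in the stand is at scene (447,260) and top (215,246). The possible mix-ups are a pink look-alike at scene (507,290), an orange one at (455,343), and the black spool at (363,208). The black one with the red button, upright in the stand, fits the description. The fixture is at (276,258), with the table hole at about (265,247).

```bash
cat > h.py <<'E'
import numpy as np,cv2
def load(n): return dict(np.load(n))
def ray(c,u,v):
    K=c["camera_matrix"];E=c["extrinsics"];R=E[:3,:3];t=E[:3,3]
    d=np.array([(u-K[0,2])/K[0,0],-(v-K[1,2])/K[1,1],-1.])
    return -R.T@t, R.T@d
def onplane(c,u,v,z):
    o,d=ray(c,u,v); return o+d*(z-o[2])/d[2]
def cloud(c):
    K=c["camera_matrix"];E=c["extrinsics"];r=c["range_z"]
    v,u=np.mgrid[:480,:640]
    p=np.stack([(u-K[0,2])/K[0,0]*r,-(v-K[1,2])/K[1,1]*r,-r],-1)
    return (p-E[:3,3])@E[:3,:3]
def tri(c1,p1,c2,p2):
    o1,d1=ray(c1,*p1);o2,d2=ray(c2,*p2)
    s=np.linalg.lstsq(np.stack([d1,-d2],1),o2-o1,rcond=None)[0]
    a,b=o1+s[0]*d1,o2+s[1]*d2
    return (a+b)/2,np.linalg.norm(a-b)
E
python3 - <<'E'
from h import *
S=load("scene0.npz");T=load("top0.npz")
out=[]
for n,c,(ux,vy,w,h) in(("s",S,(410,240,65,65)),("t",T,(190,220,60,55)),("s",S,(200,210,155,95)),("t",T,(285,200,120,75))):
    k=400/w; out.append(cv2.resize(c["pixels"][vy:vy+h,ux:ux+w],(400,int(h*k)),interpolation=cv2.INTER_CUBIC))
H=[max(a.shape[0] for a in out[:2]),max(a.shape[0] for a in out[2:])]
P=lambda a,h:np.pad(a,((0,h-a.shape[0]),(0,0),(0,0)))
im=np.vstack([np.hstack([P(out[0],H[0]),P(out[1],H[0])]),np.hstack([P(out[2],H[1]),P(out[3],H[1])])])
im=cv2.convertScaleAbs(im,alpha=1.5); im=im[:600] if im.shape[0]<=600 else cv2.resize(im,None,fx=600/im.shape[0],fy=600/im.shape[0]); print(im.shape)
cv2.imwrite("pics/crop1.png",im)
for n,c in(("scene",S),("top",T)):
    p=cloud(c); hsv=cv2.cvtColor(c["pixels"],cv2.COLOR_BGR2HSV); h,s,v=cv2.split(hsv)
    z=p[...,2]; r=np.hypot(p[...,0]-.0,p[...,1])
    blue=(abs(h-112.)<12)&(s>100)&(z>.035)&(z<.06)&(p[...,0]>.35)&(p[...,1]<.25)
    q=p[blue]; print(n,"blue",blue.sum(),np.median(q[:,2]), cv2.minAreaRect(q[:,:2].astype(np.float32)))
    wood=(h<18)&(s>80)&(z>.04)&(z<.06)&(p[...,0]>.3)
    nb,l,st,ce=cv2.connectedComponentsWithStats(wood.astype(np.uint8))
    for i in range(1,nb):
        if st[i,4]>60:
            q=p[l==i]; print(n,"wood",st[i],ce[i],np.median(q[:,2]),cv2.minAreaRect(q[:,:2].astype(np.float32)))
    # pin top: high points near stand
    m=(z>.07)&(z<.13)&(abs(p[...,1]-.25)<.15)&(p[...,0]>.35)&(p[...,0]<.7)
    nb,l,st,ce=cv2.connectedComponentsWithStats(m.astype(np.uint8))
    for i in range(1,nb):
        if st[i,4]>8: q=p[l==i]; print(n,"high",st[i],q.mean(0).round(4),q.min(0).round(4),q.max(0).round(4))
    red=((h<6)|(h>174))&(s>150)&(z>.05)&(z<.13)&(p[...,0]>.35)
    q=p[red]; print(n,"red",red.sum(),np.argwhere(red).mean(0)[::-1] if red.any() else 0,q.mean(0),q.std(0))
E
```

```text
(600, 738, 3)
scene blue 1800 0.04483248084179566 ((0.5589340329170227, -0.06506712734699249), (0.2784443199634552, 0.12530997395515442), 79.60787963867188)
scene wood [420 249  47  43 985] [442.82639594 271.32182741] 0.0489941473230918 ((0.5398532152175903, 0.2858163118362427), (0.07929529249668121, 0.08226693421602249), 76.3849868774414)
scene high [440 249  17  17 208] [0.5428 0.2867 0.0898] [0.5285 0.274  0.0706] [0.5498 0.3018 0.102 ]
scene red 3 [455. 257.] [0.54220949 0.29962834 0.0930098 ] [0.00105875 0.00027812 0.00126222]
top blue 1380 0.044608082383398126 ((0.5561445951461792, -0.06253248453140259), (0.27758488059043884, 0.12453706562519073), 79.5421371459961)
top wood [  0   0  70   4 137] [32.15328467  0.68613139] 0.04379019791842997 ((1.3200018405914307, 0.8613489270210266), (0.2101992517709732, 0.008901296183466911), 89.33373260498047)
top wood [198 230  36  35 719] [216.1891516  247.26425591] 0.05097050094890114 ((0.5375003814697266, 0.2894951105117798), (0.08050551265478134, 0.07883306592702866), 75.84719848632812)
top high [207 240  12   9  88] [0.5367 0.2886 0.0956] [0.528  0.2773 0.0711] [0.547  0.3031 0.1047]
top red 3 [207. 243.] [0.53955943 0.30259751 0.09649206] [0.00230122 0.00045778 0.00187596]
```

View pics/crop1.png

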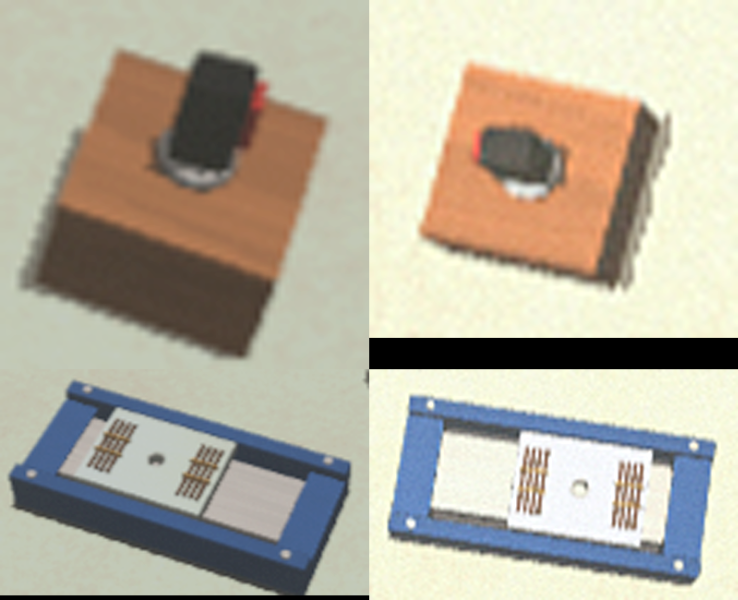

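Crop: the chosen pin is black with the red button on its +y(left) side, upright on its collar. The table hole is at about scene (265.5,248) and top (353.5,239), at the fixture's -y end as expected.

Run:
```python
from h import *
S=load("scene0.npz");T=load("top0.npz")
hp=[]
for n,c,(u0,v0) in(("s",S,(265,248)),("t",T,(353,239))):
    g=c["pixels"][v0-6:v0+7,u0-6:u0+7].astype(float).sum(2)
    w=np.clip(abs(g-np.median(g))-40,0,None); vv,uu=np.mgrid[-6:7,-6:7]; w*=np.hypot(uu,vv)<5.5
    u=u0+(w*uu).sum()/w.sum(); v=v0+(w*vv).sum()/w.sum(); hp.append((u,v))
    print(n,"hole",u,v,onplane(c,u,v,.048)); print((g/3).astype(int))
    p=cloud(c)
    m=(p[...,2]>.096)&(abs(p[...,0]-.54)<.03)&(abs(p[...,1]-.288)<.03)
    print(" top face",m.sum(),p[m].mean(0),cv2.minAreaRect(p[m][:,:2].astype(np.float32)))
    m=(p[...,2]>.047)&(p[...,2]<.053)&(abs(p[...,0]-.54)<.03)&(abs(p[...,1]-.288)<.03)
    hs=cv2.cvtColor(c["pixels"],cv2.COLOR_BGR2HSV)
    m=(p[...,2]>.0525)&(p[...,2]<.059)&(abs(p[...,0]-.54)<.03)&(abs(p[...,1]-.288)<.03)
    print(" collar",m.sum(),p[m].mean(0),p[m].min(0),p[m].max(0))
    # white plate edges
print("hole tri",tri(S,hp[0],T,hp[1]))
# fixture corner screws / plate top height
for n,c in (("s",S),("t",T)):
    p=cloud(c); m=(p[...,2]>.04)&(abs(p[...,0]-.55)<.08)&(abs(p[...,1]+.09)<.08); print(n,np.median(p[m][:,2]))
```

```text
s hole 265.13256076879594 247.32362916902204 [ 0.55287187 -0.08858871  0.048     ]
[[130 130 131 131 131 131 131 131 130 131 131 131 130]
 [131 131 130 130 130 131 131 131 131 131 131 131 132]
 [131 131 131 131 131 128 125 125 129 130 130 131 131]
 [130 130 131 128 123 108  97 101 110 121 128 131 130]
 [131 131 126 109  87  73  66  69  76 100 123 130 130]
 [131 131 124  93  60  57  58  58  59  76 115 130 131]
 [130 130 124  91  56  59  61  61  59  79 115 130 130]
 [130 130 126 100  69  93 108  90  75 103 125 129 130]
 [131 131 129 124 117 120 122 115 116 125 130 130 130]
 [130 130 130 130 131 129 129 127 129 130 130 130 130]
 [130 130 131 131 131 130 130 130 130 130 130 130 130]
 [130 130 130 130 130 130 130 131 130 130 130 130 130]
 [130 130 130 130 130 131 130 131 131 130 130 130 130]]
 top face 82 [0.53919601 0.28582513 0.09872416] ((0.5384291410446167, 0.2861053943634033), (0.021837376058101654, 0.017879849299788475), 77.3907241821289)
 collar 50 [0.5448685  0.28308545 0.05549232] [0.51625164 0.26235832 0.05270905] [0.5540258  0.30254879 0.05878157]
t hole 353.58154981549814 237.
[... 478 characters left out ...]
 167 165 167]
 [167 166 168 165 159 154 153 150 160 162 167 165 164]
 [164 166 167 165 167 163 165 163 168 165 166 166 165]
 [164 166 167 165 164 166 165 163 167 167 166 168 165]
 [166 166 163 166 164 169 166 168 164 169 166 167 167]
 [165 167 168 166 166 164 165 166 165 167 166 166 164]]
 top face 61 [0.53799697 0.2895002  0.10053192] ((0.5375473499298096, 0.2902557849884033), (0.02415572851896286, 0.018873484805226326), 89.45668029785156)
 collar 120 [0.53863643 0.28421897 0.05443633] [0.51035655 0.25809648 0.05251025] [0.56995796 0.31799667 0.05837478]
hole tri (array([ 0.5552362 , -0.08781423,  0.05097066]), np.float64(2.8109177766206077e-05))
s 0.04716867749801249
t 0.047946733491879695
```

```bash
cat >> h.py <<'E'
from scipy.spatial.transform import Rotation as Ro
def plan(tx,ty,tz,yaw=None):
    from rig import get_obs
    o=get_obs(); R=Ro.from_quat(o["tool_rot"]); M=R.as_matrix(); p=np.array(o["position"])
    d=M.T@(np.array([tx,ty,tz])-p)/.04
    cur=np.degrees(np.arctan2(M[1,1],M[0,1]))
    a=np.radians(yaw if yaw is not None else cur)
    G=np.array([[np.sin(a),np.cos(a),0],[-np.cos(a),np.sin(a),0],[0,0,-1]])
    if yaw is not None: G=np.stack([np.cross([np.cos(a),np.sin(a),0],[0,0,-1]),[np.cos(a),np.sin(a),0],[0,0,-1]],1)
    rv=Ro.from_matrix(M.T@G).as_rotvec() if yaw is not None else np.zeros(3)
    print("t",o["time"],"pos",p.round(4),"yaw",cur.round(2),"z",M[:,2].round(4),"F",np.round(o["ft_force"],1),"M",np.round(o["moment"],2),"w",np.round(o["grip_width"],4),"gf",np.round(o["grip_force"],1),"\nshift",d.round(3),"turn",rv.round(4))
E
python3 -c "
from h import *
plan(.5386,.2877,.30,77.5)"
```

```text
t 0.1 pos [0.1646 0.6026 0.4039] yaw 74.72 z [-8.0e-04 -1.7e-03 -1.0e+00] F [ 0.3  0.4 -0.7] M [-0.02 -0.02 -0.01] w 0.0872 gf 0.0 
shift [-11.095  -5.125   2.603] turn [-0.0019 -0.0004 -0.0486]
```

Call:
{"method": "move_arm", "body": {
  "commands": [
    [[-1.1,-0.5,0,0,0,0],[-2.2,-1.0,0,0,0,-0.01],[-3.3,-1.5,0,0,0,-0.02],[-4.4,-2.0,0.3,0,0,-0.03],[-5.5,-2.55,0.6,0,0,-0.04],[-6.7,-3.1,1.0,0,0,-0.048],[-7.9,-3.65,1.4,0,0,-0.048],[-9.1,-4.2,1.8,0,0,-0.048],[-10.2,-4.7,2.2,0,0,-0.048],[-11.1,-5.12,2.6,0,0,-0.048],[-11.1,-5.12,2.6,0,0,-0.048],[-11.1,-5.12,2.6,0,0,-0.048]]
  ],
  "claw": -1,
  "squeeze": 25
}}

```text
time: 1.6
position: [0.5385, 0.2884, 0.3004]
tool_rot: [0.109, 0.994, -0.0, -0.001]
ft_force: [0.3, -0.0, 0.6]
grip_width: 0.0873
grip_force: 0.0
```

Run:
```python
from rig import *
from h import *
plan(.5386,.2877,.244,77.5)
out=[]
for n,(u,v,w,h) in(("scene",(385,180,115,130)),("top",(160,195,115,115))):
    c=camera(n); np.savez(n+"1.npz",**c); out.append(cv2.resize(c["pixels"][v:v+h,u:u+w],(390,440),interpolation=cv2.INTER_CUBIC))
cv2.imwrite("pics/c2.png",cv2.convertScaleAbs(np.hstack(out),alpha=1.8))
```

```text
t 1.6 pos [0.5385 0.2884 0.3004] yaw 77.44 z [-1.8e-03 -1.0e-04 -1.0e+00] F [ 0.3 -0.   0.6] M [ 0.01  0.03 -0.02] w 0.0873 gf 0.0 
shift [-0.009 -0.015  1.41 ] turn [-0.0004 -0.0017 -0.001 ]
```

View pics/c2.png

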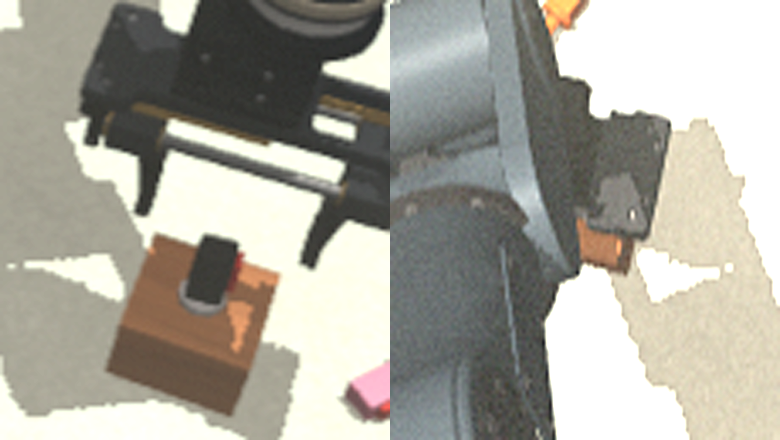

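Scene crop: the fingers, with tips at crop (145,212) and (310,265), straddle the black pin at (213,270), the button facing the right-hand finger. The top view is covered by the arm. Going down and squeezing.

Call:
{"method": "move_arm", "body": {
  "commands": [
    [[0,0,0.4,0,-0.001,0],[0,0,0.8,0,-0.001,0],[0,0,1.1,0,-0.001,0],[0,0,1.3,0,-0.001,0],[0,0,1.4,0,-0.001,0],[0,0,1.4,0,-0.001,0]]
  ]
}}

```text
time: 2.45
position: [0.5391, 0.2882, 0.2445]
tool_rot: [0.109, 0.994, -0.0, 0.0]
ft_force: [-0.3, -0.3, 0.2]
grip_width: 0.0872
grip_force: 0.0
```

Call:
{"method": "move_arm", "body": {
  "commands": [
    [[0,0,0,0,0,0],[0,0,0,0,0,0],[0,0,0,0,0,0],[0,0,0,0,0,0],[0,0,0,0,0,0],[0,0,0,0,0,0],[0,0,0,0,0,0],[0,0,0,0,0,0]]
  ],
  "claw": 1,
  "squeeze": 25
}}

```text
time: 3.45
position: [0.5391, 0.2882, 0.2448]
tool_rot: [0.109, 0.994, -0.0, 0.001]
ft_force: [-0.3, 0.1, 0.1]
grip_width: 0.0221
grip_force: 24.7
```

Run:
```python
from rig import *
from h import *
plan(.5386,.2877,.244,77.5)
c=camera("scene"); np.savez("scene2.npz",**c)
u,v,w,h=400,190,90,110
cv2.imwrite("pics/c3.png",cv2.convertScaleAbs(cv2.resize(c["pixels"][v:v+h,u:u+w],(490,600),interpolation=cv2.INTER_CUBIC),alpha=1.8))
```

```text
t 3.45 pos [0.5391 0.2882 0.2448] yaw 77.47 z [ 1.e-03 -4.e-04 -1.e+00] F [-0.3  0.1  0.1] M [-0.06 -0.01 -0.  ] w 0.0221 gf 24.7 
shift [ 0.008 -0.015  0.02 ] turn [-0.0002  0.001  -0.0005]
```

View pics/c3.png

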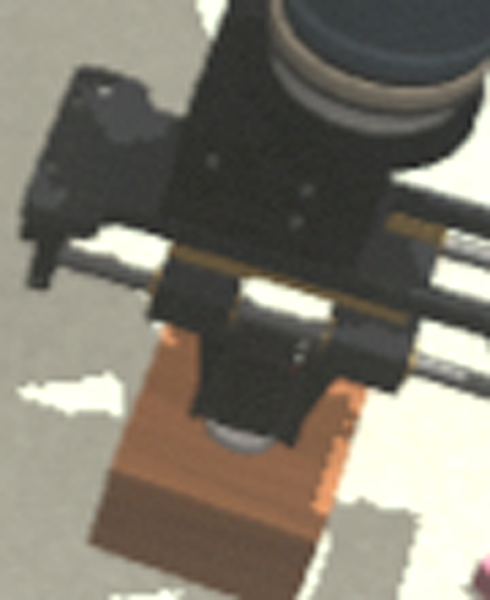

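Width 22.1 mm at 24.7 N, so the button is in; the picture shows the handle between the fingers over the collar at crop (240,432). Lifting.

Call:
{"method": "move_arm", "body": {
  "commands": [
    [[0,0,-0.2,0,0,0],[0,0,-0.5,0,0,0],[0,0,-0.9,0,0,0],[0,0,-1.4,0,0,0],[0,0,-2.0,0,0,0],[0,0,-2.6,0,0,0],[0,0,-3.0,0,0,0],[0,0,-3.0,0,0,0],[0,0,-3.0,0,0,0]]
  ]
}}

```text
time: 4.62
position: [0.5385, 0.2881, 0.3641]
tool_rot: [0.109, 0.994, -0.0, -0.0]
ft_force: [-0.1, -0.1, -1.7]
grip_width: 0.0223
grip_force: 24.7
```

```bash
python3 -c "
from h import *
plan(.5526,-.0878,.345,79.6)"
```

```text
t 4.625 pos [0.5385 0.2881 0.3641] yaw 77.46 z [-5.e-04 -7.e-04 -1.e+00] F [-0.1 -0.1 -1.7] M [-0.03 -0.01  0.  ] w 0.0223 gf 24.7 
shift [-2.384 -9.098  0.484] turn [-0.0008 -0.0003 -0.0373]
```

Call:
{"method": "move_arm", "body": {
  "commands": [
    [[-0.2,-0.6,0,0,0,0],[-0.4,-1.5,0,0,0,-0.01],[-0.7,-2.6,0,0,0,-0.02],[-1.0,-3.8,0,0,0,-0.03],[-1.3,-5.0,0,0,0,-0.037],[-1.6,-6.2,0,0,0,-0.037],[-1.9,-7.3,0.1,0,0,-0.037],[-2.15,-8.2,0.2,0,0,-0.037],[-2.3,-8.8,0.3,0,0,-0.037],[-2.38,-9.1,0.5,0,0,-0.037],[-2.38,-9.1,0.5,0,0,-0.037],[-2.38,-9.1,0.5,0,0,-0.037]]
  ]
}}

```text
time: 6.12
position: [0.5527, -0.0867, 0.3444]
tool_rot: [0.09, 0.996, 0.0, -0.0]
ft_force: [0.6, 0.7, -2.5]
grip_width: 0.0226
grip_force: 24.7
```

Run:
```python
from rig import *
from h import *
plan(.5526,-.0878,.31,79.6)
o=[]
for n,(u,v,w,h) in(("scene",(215,180,110,110)),("top",(290,180,120,110))):
    c=camera(n); np.savez(n+"3.npz",**c); o.append(cv2.resize(c["pixels"][v:v+h,u:u+w],(w*5 if n=="scene" else w*2,h*5 if n=="scene" else h*2),interpolation=cv2.INTER_CUBIC))
o[1]=np.pad(o[1],((0,330),(0,0),(0,0)))
cv2.imwrite("pics/c4.png",cv2.convertScaleAbs(np.hstack(o),alpha=1.6))
```

```text
t 6.125 pos [ 0.5527 -0.0867  0.3444] yaw 79.63 z [-3.e-04  7.e-04 -1.e+00] F [ 0.6  0.7 -2.5] M [-0.02 -0.01 -0.01] w 0.0226 gf 24.7 
shift [-0.004 -0.027  0.861] turn [ 0.0006 -0.0004  0.0004]
```

View pics/c4.png

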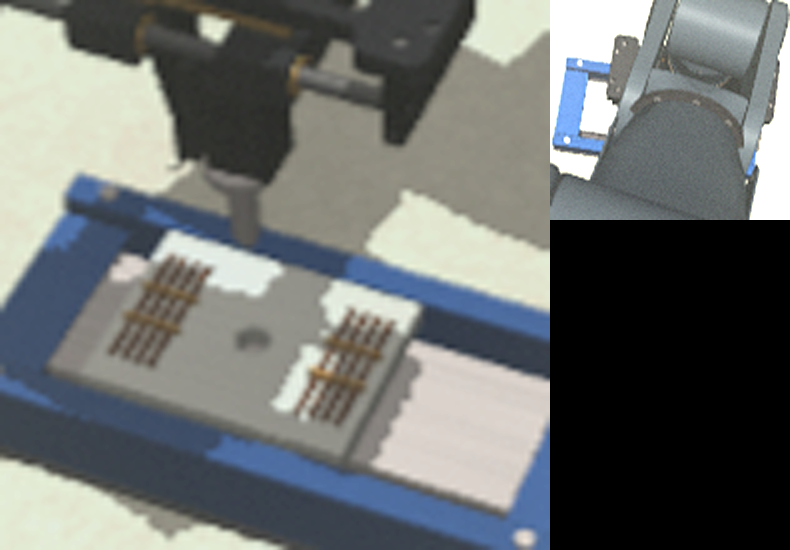

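The pin hangs upright with its tip at crop (247,242), i.e. full scene (264.4,228.4); the table hole is at crop (252,340). Now comparing pin and hole in the same camera.

Run:
```python
from h import *
S=load("scene3.npz"); p=cloud(S)
m=(p[...,2]>.109)&(p[...,2]<.139)&(abs(p[...,0]-.553)<.04)&(abs(p[...,1]+.087)<.025)
q=p[m]; print("shank",m.sum())
for a in np.arange(.109,.145,.006):
    k=q[(q[:,2]>=a)&(q[:,2]<a+.006)]
    if len(k): print(round(a,3),len(k),k.mean(0).round(4),k.min(0).round(4),k.max(0).round(4))
cam=ray(S,0,0)[0]; print("cam",cam)
# project nominal points
def proj(P):
    E=S["extrinsics"];K=S["camera_matrix"];x=E[:3,:3]@P+E[:3,3]; return K[0,0]*x[0]/-x[2]+K[0,2],K[1,1]*-x[1]/-x[2]+K[1,2]
for z in(.1076,.1136,.12,.13): print(z,proj(np.array([.5527,-.0867,z])))
g=S["pixels"].astype(int).sum(2)//3
print(g[214:234,253:276])
print("hole");print(g[240:256,256:276])
print("edge-hole onplane",onplane(S,265.1,247.5,.048))
```

```text
shank 53
0.109 6 [ 0.5538 -0.0879  0.1118] [ 0.5514 -0.0931  0.1105] [ 0.5565 -0.0845  0.1142]
0.115 11 [ 0.5548 -0.0864  0.1179] [ 0.5517 -0.092   0.116 ] [ 0.5565 -0.0824  0.1205]
0.121 14 [ 0.554  -0.0865  0.1235] [ 0.5481 -0.0922  0.121 ] [ 0.5566 -0.0816  0.1266]
0.127 12 [ 0.5551 -0.0874  0.1304] [ 0.5528 -0.0938  0.1284] [ 0.5569 -0.083   0.1326]
0.133 10 [ 0.5545 -0.0871  0.1355] [ 0.5506 -0.0933  0.1331] [ 0.5568 -0.0833  0.1384]
cam [1.19219065 0.12476347 0.8515985 ]
0.1076 (np.float64(264.1578699887059), np.float64(228.71074479135655))
0.1136 (np.float64(263.9616878314908), np.float64(226.73619345627364))
0.12 (np.float64(263.7504394611989), np.float64(224.61000238204372))
0.13 (np.float64(263.41618584569056), np.float64(221.24577735706066))
[[ 91  84  75  70  73  72  65  46  34  32  30  30  31  28  28  28  28  62
   82  86  86  84  84]
 [ 84  85  75  64  72  79  78  75  73  73  65  51  40  34  29  28  40  73
   86  87  85  85  85]
 [ 83  86  83  72  62  64  73  78  79  79  78  73  68  57  41  34  64  81
   85  85  85  85  85]
 [ 84  84  84  81  69  57  58  62  61  64  64 
[... 2325 characters left out ...]
2  65  64  62  67  82  89  89  90  89
   89  89]
 [ 90  91  90  90  90  87  73  65  73  77  76  72  77  87  89  89  89  88
   89 115]
 [ 90  90  90  90  90  88  86  84  84  84  83  84  87  90  90  90  89  88
   88 123]
 [ 90  90  91  91  90  89  90  90  88  88  88  89  89  90  89  89  89  89
   89 124]
 [ 90  91  90  90  90  90  90  90  89  89  89  89  89  89  89  88  89  89
  116 137]
 [ 90  90  90  90  90  91  91  90  90  89  90  89  89  88  88  88  88 115
  138 143]
 [ 91  91  91  90  90  89  90  89  90  90  91  90  90  89  89  89  88 123
  142 142]
 [ 91  90  90  90  90  89  90  90  89  90  89  89  90  89  89  89 116 138
  143 142]]
edge-hole onplane [ 0.5533598  -0.08853815  0.048     ]
```

```bash
python3 -c "
from h import *
plan(.5555,-.0883,.296,79.6)"
```

```text
t 6.225 pos [ 0.5528 -0.0866  0.3449] yaw 79.66 z [ 8.e-04  1.e-04 -1.e+00] F [ 0.   1.4 -1.6] M [-0.02  0.03 -0.02] w 0.0218 gf 24.7 
shift [-0.073 -0.03   1.223] turn [0.0002 0.0008 0.0011]
```

Call:
{"method": "move_arm", "body": {
  "commands": [
    [[-0.07,-0.03,0.2,0,0,0],[-0.07,-0.03,0.5,0,0,0],[-0.07,-0.03,0.8,0,0,0],[-0.07,-0.03,1.1,0,0,0],[-0.07,-0.03,1.22,0,0,0],[-0.07,-0.03,1.22,0,0,0],[-0.07,-0.03,1.22,0,0,0]]
  ]
}}

```text
time: 7.1
position: [0.5556, -0.0895, 0.2963]
tool_rot: [0.091, 0.996, -0.0, 0.001]
ft_force: [0.3, -0.1, -1.5]
grip_width: 0.0222
grip_force: 24.7
```

Run:
```python
from rig import *
from h import *
plan(.5526,-.0878,.31,79.6)
c=camera("scene"); np.savez("scene4.npz",**c)
u,v,w,h=240,215,50,50
cv2.imwrite("pics/c5.png",cv2.convertScaleAbs(cv2.resize(c["pixels"][v:v+h,u:u+w],(600,600),interpolation=cv2.INTER_CUBIC),alpha=2))
g=c["pixels"].astype(int).sum(2)//3
print(g[232:254,256:276])
```

```text
t 7.1 pos [ 0.5556 -0.0895  0.2963] yaw 79.58 z [ 1.7e-03 -5.0e-04 -1.0e+00] F [ 0.3 -0.1 -1.5] M [ 0.04  0.01 -0.02] w 0.0222 gf 24.7 
shift [ 0.082  0.028 -0.342] turn [-0.0002  0.0018 -0.0003]
[[ 82  74  76  75  74  65  58  47  32  29  28  29  28  54  67  59  50  48
   47  48]
 [ 69  63  72  78  79  77  77  75  73  61  41  29  33  70  86  84  83  75
   68  60]
 [ 51  54  58  65  68  68  70  72  68  58  51  52  72  87  90  89  90  87
   87  84]
 [104 129 117  90  64  57  58  59  57  64 109 106  88  90  90  90  90  90
   90  89]
 [122 144 141 134  96  51  53  53  53  54 117 137 133 111  90  91  90  89
   89  91]
 [101 130 144 144 110  61  55  54  53  50 117 144 144 117  90  90  90  91
   90  89]
 [ 92 102 108 109  87  59  55  55  53  52 116 144 126  99  91  91  90  90
   90  90]
 [ 91  92  91  91  80  60  55  56  54  50 102 116  98  91  90  90  90  90
   90  89]
 [ 92  91  91  92  80  61  54  55  53  50  77  90  91  90  90  91  90  90
   90  90]
 [ 91  90  91  92  79  61  53  54  54  51  63  83  91  91  90  90  90  89
   90  89]
 [ 91  91  90  90  83  66  55  56  54  52  67  86  91 
[... 266 characters left out ...]
  90  90
   91  90]
 [ 92  91  92  91  91  88  76  64  59  62  64  67  77  87  90  90  89  88
   90  89]
 [ 91  91  91  91  92  85  69  59  59  62  62  60  67  83  90  90  91  89
   89  89]
 [ 91  91  92  92  91  86  68  57  62  65  65  62  67  82  90  89  90  90
   90  89]
 [ 91  91  91  90  90  88  72  65  73  77  77  72  78  87  89  89  89  89
   89  89]
 [ 90  91  90  90  90  89  86  84  84  84  83  84  88  89  91  90  89  89
   89  89]
 [ 91  90  91  91  90  90  90  90  89  89  89  89  90  90  89  89  89  89
   90  89]
 [ 90  91  92  91  90  91  91  90  90  89  90  90  90  90  90  89  89  89
   89 117]
 [ 90  90  91  90  91  91  90  91  91  91  90  90  90  90  89  89  89  89
   90 124]]
```

View pics/c5.png

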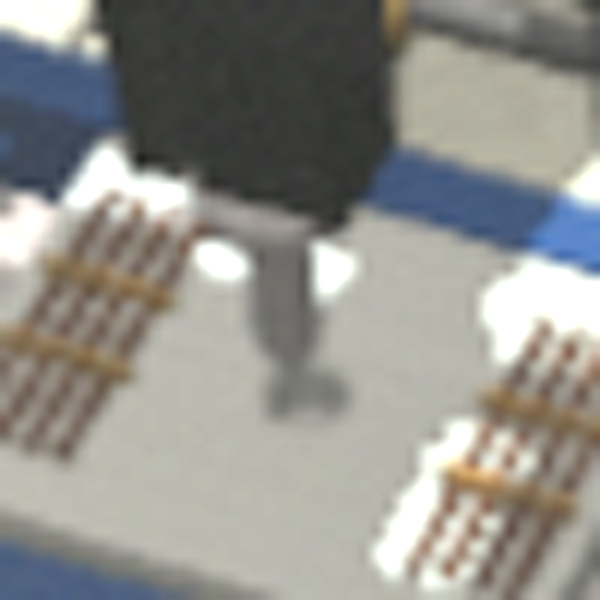

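The tip is just above and left of the hole: tip centre about full (263.9,244.5), hole (265.2,247.5).

Run:
```python
from h import *
S=load("scene4.npz")
a=onplane(S,263.9,244.4,.0595);b=onplane(S,265.2,247.5,.048)
print(a,b,b-a)
o=np.array([.5556,-.0895])
plan(*(o+(b-a)[:2]),.284,79.6)
```

```text
[ 0.55470776 -0.09003963  0.0595    ] [ 0.55331982 -0.08832899  0.048     ] [-0.00138793  0.00171064 -0.0115    ]
t 7.15 pos [ 0.5557 -0.0895  0.2965] yaw 79.58 z [ 2.e-03 -6.e-04 -1.e+00] F [ 0.  -0.7 -1.8] M [ 0.02  0.   -0.04] w 0.0223 gf 24.7 
shift [0.044 0.035 0.312] turn [-0.0002  0.0021 -0.0003]
```

Call:
{"method": "move_arm", "body": {
  "commands": [
    [[0.04,0.04,0,0,0.001,0],[0.04,0.04,0.1,0,0.001,0],[0.04,0.04,0.2,0,0.001,0],[0.04,0.04,0.28,0,0.001,0],[0.04,0.04,0.36,0,0.001,0],[0.04,0.04,0.36,0,0.001,0]]
  ]
}}

```text
time: 7.9
position: [0.5541, -0.0875, 0.2813]
tool_rot: [0.091, 0.996, 0.0, -0.0]
ft_force: [-0.4, 0.2, -1.7]
grip_width: 0.0227
grip_force: 24.7
```

Call:
{"method": "move_arm", "body": {
  "commands": [
    [[0,0,0.05,0,0,0],[0,0,0.1,0,0,0],[0,0,0.15,0,0,0],[0,0,0.15,0,0,0]]
  ]
}}

```text
time: 8.4
position: [0.5541, -0.0875, 0.2755]
tool_rot: [0.091, 0.996, 0.0, -0.0]
ft_force: [-0.5, -0.2, -1.5]
grip_width: 0.0228
grip_force: 24.7
```

Call:
{"method": "move_arm", "body": {
  "commands": [
    [[0,0,0.04,0,0,0],[0,0,0.08,0,0,0],[0,0,0.11,0,0,0],[0,0,0.11,0,0,0]]
  ]
}}

```text
time: 8.9
position: [0.5541, -0.0875, 0.2711]
tool_rot: [0.091, 0.996, 0.0, -0.0]
ft_force: [-0.3, -0.2, -2.0]
grip_width: 0.0223
grip_force: 24.7
```

Call:
{"method": "move_arm", "body": {
  "commands": [
    [[0,0.03,0,0,0,0],[0,0.07,0,0,0,0],[0,0.11,0,0,0,0],[0,0.15,0,0,0,0],[0,0.18,0,0,0,0],[0,0.18,0,0,0,0]]
  ]
}}

```text
time: 9.65
position: [0.5555, -0.0803, 0.2713]
tool_rot: [0.091, 0.996, 0.0, 0.0]
ft_force: [-0.4, -2.1, -1.3]
grip_width: 0.0223
grip_force: 24.8
```

Call:
{"method": "move_arm", "body": {
  "commands": [
    [[0,0,0.015,0,0,0],[0,0,0.03,0,0,0],[0,0,0.03,0,0,0]]
  ]
}}

```text
time: 10.02
position: [0.5557, -0.0804, 0.2705]
tool_rot: [0.091, 0.996, -0.0, 0.0]
ft_force: [-1.1, -1.4, 3.6]
grip_width: 0.0222
grip_force: 24.8
```

Call:
{"method": "move_arm", "body": {
  "commands": [
    [[0,0.03,0,0,0,0],[0,0.06,0,0,0,0],[0,0.09,0,0,0,0],[0,0.12,0,0,0,0],[0,0.12,0,0,0,0]]
  ]
}}

```text
time: 10.65
position: [0.5565, -0.0755, 0.2697]
tool_rot: [0.091, 0.996, 0.0, 0.0]
ft_force: [0.7, -1.8, -0.4]
grip_width: 0.0222
grip_force: 24.8
```

Call:
{"method": "move_arm", "body": {
  "commands": [
    [[0,0,0.02,0,0,0],[0,0,0.04,0,0,0],[0,0,0.04,0,0,0]]
  ]
}}

```text
time: 11.02
position: [0.5563, -0.0756, 0.2682]
tool_rot: [0.091, 0.996, 0.0, -0.0]
ft_force: [0.6, -0.9, -2.2]
grip_width: 0.022
grip_force: 24.8
```

Call:
{"method": "move_arm", "body": {
  "commands": [
    [[0,0.01,0.03,0,0,0],[0,0.02,0.05,0,0,0],[0,0.02,0.05,0,0,0]]
  ]
}}

```text
time: 11.4
position: [0.5565, -0.0751, 0.2664]
tool_rot: [0.091, 0.996, -0.0, -0.0]
ft_force: [0.6, -1.6, -1.5]
grip_width: 0.022
grip_force: 24.8
```

Call:
{"method": "move_arm", "body": {
  "commands": [
    [[0,0.01,0.02,0,0,0],[0,0.02,0.04,0,0,0],[0,0.02,0.04,0,0,0]]
  ]
}}

```text
time: 11.78
position: [0.5567, -0.0741, 0.2648]
tool_rot: [0.091, 0.996, -0.0, 0.0]
ft_force: [0.1, -1.9, -1.1]
grip_width: 0.0226
grip_force: 24.8
```

Call:
{"method": "move_arm", "body": {
  "commands": [
    [[0,0,0.03,0,0,0],[0,0,0.06,0,0,0],[0,0,0.06,0,0,0]]
  ]
}}

```text
time: 12.15
position: [0.5566, -0.0742, 0.2623]
tool_rot: [0.091, 0.996, 0.0, -0.0]
ft_force: [0.2, -2.8, -0.9]
grip_width: 0.0225
grip_force: 24.8
```

Call:
{"method": "move_arm", "body": {
  "commands": [
    [[0,0,0.04,0,0,0],[0,0,0.08,0,0,0],[0,0,0.12,0,0,0],[0,0,0.12,0,0,0]]
  ]
}}

```text
time: 12.65
position: [0.5566, -0.0742, 0.2574]
tool_rot: [0.091, 0.996, 0.0, -0.0]
ft_force: [1.0, -3.1, -1.2]
grip_width: 0.0224
grip_force: 24.8
```

Call:
{"method": "move_arm", "body": {
  "commands": [
    [[0,0,0.04,0,0,0],[0,0,0.08,0,0,0],[0,0,0.12,0,0,0],[0,0,0.16,0,0,0],[0,0,0.2,0,0,0],[0,0,0.2,0,0,0]]
  ]
}}

```text
time: 13.4
position: [0.5567, -0.0742, 0.2494]
tool_rot: [0.091, 0.996, -0.0, 0.0]
ft_force: [0.3, -2.5, -3.0]
grip_width: 0.022
grip_force: 24.8
```

Call:
{"method": "move_arm", "body": {
  "commands": [
    [[0,0,0.04,0,0,0],[0,0,0.08,0,0,0],[0,0,0.12,0,0,0],[0,0,0.14,0,0,0],[0,0,0.14,0,0,0]]
  ]
}}

```text
time: 14.02
position: [0.5566, -0.0742, 0.2439]
tool_rot: [0.091, 0.996, -0.0, -0.0]
ft_force: [0.4, -2.1, -1.4]
grip_width: 0.0224
grip_force: 24.8
```

Call:
{"method": "move_arm", "body": {
  "commands": [
    [[0,0,0.01,0,0,0],[0,0,0.02,0,0,0],[0,0,0.02,0,0,0]]
  ]
}}

```text
time: 14.4
position: [0.5567, -0.0742, 0.2433]
tool_rot: [0.091, 0.996, -0.0, 0.0]
ft_force: [-0.5, -3.4, -0.1]
grip_width: 0.0223
grip_force: 24.8
```

Call:
{"method": "move_arm", "body": {
  "commands": [
    [[0,0,0.01,0,0,0],[0,0,0.02,0,0,0],[0,0,0.02,0,0,0]]
  ]
}}

```text
time: 14.78
position: [0.5567, -0.0742, 0.2427]
tool_rot: [0.091, 0.996, -0.0, 0.0]
ft_force: [-0.7, -2.8, 3.0]
grip_width: 0.0224
grip_force: 24.8
```

Call:
{"method": "move_arm", "body": {
  "commands": [
    [[0,0,0.01,0,0,0],[0,0,0.01,0,0,0],[0,0,0.01,0,0,0]]
  ]
}}

```text
time: 15.15
position: [0.5567, -0.0741, 0.2427]
tool_rot: [0.091, 0.996, -0.0, 0.0]
ft_force: [-1.4, -2.9, 6.2]
grip_width: 0.0224
grip_force: 24.8
```

Call:
{"method": "move_arm", "body": {
  "commands": [
    [[0,0,0,0,0,0],[0,0,0,0,0,0],[0,0,0,0,0,0],[0,0,0,0,0,0],[0,0,0,0,0,0],[0,0,0,0,0,0]]
  ],
  "claw": -0.3
}}

```text
time: 15.9
position: [0.5566, -0.0742, 0.242]
tool_rot: [0.091, 0.996, 0.0, -0.0]
ft_force: [0.5, 0.2, -0.4]
grip_width: 0.0562
grip_force: 0.0
```

Call:
{"method": "move_arm", "body": {
  "commands": [
    [[0,0,-0.1,0,0,0],[0,0,-0.3,0,0,0],[0,0,-0.7,0,0,0],[0,0,-1.2,0,0,0],[0,0,-1.8,0,0,0],[0,0,-2.5,0,0,0],[0.5,0,-3.2,0,0,0],[1.5,0,-3.6,0,0,0],[2.5,0,-3.6,0,0,0],[3.0,0,-3.6,0,0,0],[3.0,0,-3.6,0,0,0],[3.0,0,-3.6,0,0,0]]
  ]
}}

```text
time: 17.4
position: [0.4397, -0.0528, 0.3869]
tool_rot: [0.091, 0.996, -0.0, 0.002]
ft_force: [-0.2, 0.1, -1.1]
grip_width: 0.0565
grip_force: 0.0
```

Run:
```python
from rig import *
from h import *
o=[]
for n,(u,v,w,h) in(("scene",(200,205,155,105)),("top",(285,195,120,80))):
    c=camera(n); np.savez(n+"5.npz",**c); k=400/w
    a=cv2.resize(c["pixels"][v:v+h,u:u+w],(400,int(h*k)),interpolation=cv2.INTER_CUBIC); o.append(np.pad(a,((0,300-a.shape[0]),(0,0),(0,0))))
cv2.imwrite("pics/c6.png",cv2.convertScaleAbs(np.hstack(o),alpha=1.7))
p=cloud(dict(np.load("scene5.npz"))); m=(p[...,2]>.07)&(abs(p[...,0]-.5567)<.03)&(abs(p[...,1]+.0742)<.03)&(p[...,2]<.13)
q=p[m];print(m.sum(),q.max(0)); t=q[q[:,2]>.092]; print(t.mean(0)); plan(.5,0,.3)
```

```text
193 [ 0.566732   -0.06102826  0.10125845]
[ 0.55651485 -0.07519197  0.09690067]
t 17.5 pos [ 0.4398 -0.0529  0.3864] yaw 79.58 z [ 1.9e-03 -7.0e-04 -1.0e+00] F [-0.4 -0.3  0. ] M [-0.01  0.05  0.01] w 0.0566 gf 0.0 
shift [-1.237  1.573  2.163] turn [0. 0. 0.]
```

View pics/c6.png

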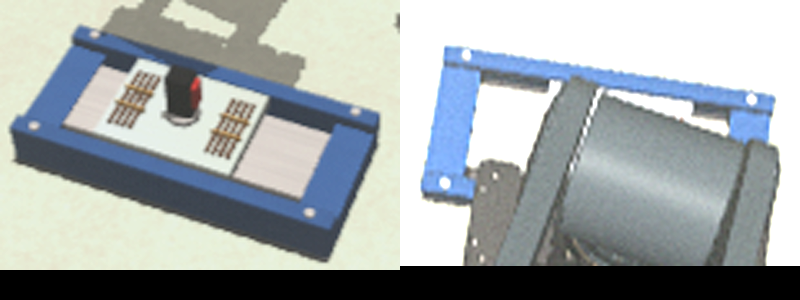

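The pin sits upright with its collar on the table at crop (182,115), its top at about 97 mm as expected. The red button is out and the gripper is clear.

```bash
python3 -c "
from rig import *
print(hand_in())"
```

```text
the job is handed in; nothing more can be done
None
```

The pin is fully home in the rail hole with its button sprung out, and the job was handed in at 17.5 s; I inferred the lock from the depth and the visible button rather than testing it with a pull.

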